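Put the wet stone-grinding bench away for the night

ROBOT

A 6-joint arm with a two-finger parallel gripper is mounted at the origin on the work surface. World frame = base frame: x ahead of the robot, y to its left, z up, the work surface at z = 0. Lengths are in m, angles in rad, forces in N, time in s.
With the tool pointing down it reaches from about 0.35 to 0.875 m from the base axis. Payload 4.2 kg.
Tool frame: the origin (TCP) lies on the centre line of the jaws, within the pads' length; the fingertips stand 17 mm ahead of it and the grasp point (between the pads) lies 2 mm behind it; z points along the fingers, y is the line along which they close (so a half turn about z gives the same grasp; the last joint's range is limited). The gripper opens to 85 mm and grips with 20 to 120 N. Pads are 22 mm wide; open, the fingers measure 114 mm over their backs; the gripper's body (76 mm by 85 mm) begins 54 mm behind the grasp point. The pads swing forward as they close: fully open they stand 13 mm farther back than shut.
Start: joints at [-0.849, 0.385, 0.008, 0, -1.194, -0.259], TCP at [0.279, -0.559, 0.248] pointing down, gripper open.
Joint ranges: [-3.14, 3.14], [-1.21, 2.06], [-1.07, 1.41], [-3.16, 2.05], [-2.99, -0.16], [-3.1, 3.1]. Speed limits (rad/s): [2.79, 2.79, 3.14, 3.14, 3.14, 3.14].

INTERFACE

Orientations are given as a 3x3 rotation matrix whose columns are the frame's x, y, z axes.
In Python, from cell import bot, viewer gives the robot as it stands.
- The arm moves only by the tool jog_arm, never from a script. Its argument "targets" is a list of rows, each a list of 6 numbers: the shift along the world's x, y, z normalised to -1 to 1, where 1 is 400 mm, then the turn, a rotation vector about the world's x, y, z normalised to -1 to 1, where 1 is 90 degrees. A call has 1 to 10 rows; each row is the pose to reach, as a shift and turn from the pose commanded when the call began; what a row does not reach only later rows make up. A row lasts 1/10 s, in which the tool goes at most 50 mm and 8.59 degrees, less where a joint would pass 70% of its speed; a pose out of reach is approached as far as the arm can. A call with a number of a shift or a turn outside -1 to 1 is refused whole. A call with a gripper value outside its range is refused whole. "fingers" is the opening, from -1 (shut) to 1 (fully open), set as the call begins (left out, the last holds). The fingers move at their own pace and stop on an object; "newtons" is the grip in N (left out, the last holds). Time passes only in rows, so rows that repeat a pose let the fingers close. It gives the time, the measured TCP pose, the force, the opening and the grip force at its end, in the units of the state.
- bot.read_state(): the state, without advancing time (a new reading comes with each control period).
- viewer.camera(name): name is "scene" or "top" or "wrist"; returns (picture, depth): 384x512x3 uint8, red, green, blue; 384x512 float32, m along the optical axis (not along the pixel's ray), 0 where there is no reading.
- viewer.camera_model(name): a dict with "fx", "fy", "cx", "cy" (pixels), "rvec" (rotation vector, rad) and "tvec" (3), from world to camera coordinates, as OpenCV has them. Camera axes: x right, y down, z forward; pixel columns grow to the right and rows downward; lengths in m; the calibration is good to about 2 mm. A picture is of the moment at which its call begins: read the wrist's pose just before it. camera_model takes no time and is no camera call; for the wrist camera it gives the pose at the moment of the call.
- bot.close_job(): hands the job in; it is judged then, once.
Trained networks look in the newest picture that a camera, given by its name, has taken for a name from the list of things; names that differ only in an ending like _2 or _b are one class to them, and where a whole thing is asked for, a point or a joint stands for the part that bears it (a point fixed in the world has none). Each returns a list of dicts, best first, with "conf" (0 to 1); they miss things now and then, are a little off and sometimes report something else, mostly with a low value. They report only what shows in the picture. A call takes as long as a camera call. They do not tell look-alikes from the thing itself.
- viewer.search_frame(camera, label): "box" ([left, top, right, bottom] in pixels, round what is visible of it).
- viewer.mark_of(camera, label): "location" ([row, column] in pixels: a listed point, or the origin of a listed thing).
The state is a dict: "clock": time; "q": joint angles; "dq": joint speeds; "tau": joint torques, N m; "tcp_pos": TCP position; "eef_rot": TCP orientation; "wrist_force": force on the tool from outside, world axes, zero at the start; "torque": the same for the moment, N m; "gripper_width": finger opening in m; "finger_force": force on a finger pad.
Only numpy, scipy, OpenCV 4.12 (cv2) and the standard library are available. Lean on these libraries where they do the work, as an engineer would, in place of code of your own. Each camera call takes 0.05 s, during which the arm holds its last target. There are 200 camera calls.

TASK

Put the wet grinding bench away for the night, in this order: mount the roll of emery paper upright on the spindle (the post with the square base), then turn the wide cup mouth-down onto the thick drying peg, then turn the slim beaker mouth-down onto the slim drying peg. Keep hold of each one until it has been lowered all the way onto the base of its post, then let it go and leave it standing straight. Leave the other things on the bench where they are.

Things in the scene. Friction and masses are not known exactly. Their poses are not given: they have to be found in the camera images.
- roll: (All sizes here in mm.) Roll of brown emery paper wound to a rigid tube, standing on its end on the bench: 62 outer diameter, 70 tall, through hole 28 diameter, about 180 g. Origin: centre of its lower end, z up along its axis. Either end may go down.
- roll_mid (a point): middle of the roll, on its axis, 35 above its lower end
- cup: wide white plastic cup, straight cylinder 60 outer diameter, 100 long, wall 3.5, base 5, about 120 g. It lies on a sloping wire drainer, axis 25 degrees from level, mouth at the low end. Origin: centre of the outside of its closed bottom; its z axis runs along it towards the mouth. Its turn about its axis does not matter.
- cup_rim (a point): centre of the cup's mouth, in the plane of the rim, 100 from its origin
- beaker: slim white plastic beaker, straight cylinder 42 outer diameter, 130 long, wall 3, base 5, about 100 g. It lies on the other sloping wire drainer, axis 25 degrees from level, mouth at the low end. Origin: centre of the outside of its closed bottom; its z axis runs along its axis towards the mouth.
- beaker_rim (a point): centre of the beaker's mouth, in the plane of the rim, 130 from its origin
- cup_drainer: fixed wire rack under the cup: base 130 x 50 x 8, two rods of 8 diameter, 32 apart, sloping down 25 degrees towards its +x, with a low bar stopping the rim. Origin: centre of the base's underside, on the bench. The cup's sides and closed end are free to grasp; its axis lies in the rack's x-z plane, the centre of its closed bottom at x -45, z 99. It lifts straight out.
- beaker_drainer: the same for the beaker: rods 24 apart; the closed bottom's centre is at x -59, z 104 in the drainer's frame
- spindle: fixed spindle: bright steel post 20 diameter rising 90 from a square dark base 80 x 80 x 12, tip chamfered. Origin: centre of the base's underside, on the bench, z up
- spindle_seat (a point): point on the spindle's axis at the top face of its base, 12 above the bench; the post's tip is 90 above this point
- thick_peg: fixed drying peg: bright steel post 44 diameter rising 65 from a round dark base 92 diameter, 12 thick, tip chamfered. Origin: centre of the base's underside, on the bench, z up
- thick_peg_seat (a point): point on the thick peg's axis at the top face of its base, 12 above the bench, where the cup's rim rests; the tip is 65 above it
- slim_peg: fixed drying peg: bright steel post 25 diameter rising 90 from a round dark base 92 diameter, 12 thick, tip chamfered. Origin: centre of the base's underside, on the bench, z up
- slim_peg_seat (a point): point on the slim peg's axis at the top face of its base, 12 above the bench, where the beaker's rim rests; the tip is 90 above it
- wax_jar: closed amber jar, 60 dia x 75 tall; bystander, leave alone; origin on its underside
- screwdriver: screwdriver lying flat; bystander, leave alone; origin on its underside
- brush: brush lying flat; bystander, leave alone; origin on its underside
- wrench: wrench lying flat; bystander, leave alone; origin on its underside
- stone: sawn stone block 60 x 40 x 30 lying flat; bystander, leave alone; origin on its underside
- can: closed metal can 66 dia x 110 tall; bystander, leave alone; origin on its underside
- dressing_stick: terracotta-coloured wheel dressing stick 100 x 22 x 22 lying flat; bystander, leave alone; origin on its underside
There are look-alikes about, which are no part of the job. Several things have the shape of the roll; the one meant has the colours described above.

How it is judged:
By the outcome, as a careful person would: the job done as asked, in the order asked, and still so for the second after the job is handed in, with the robot touching nothing.
It also fails if it takes over 72 s, if anything falls off the work surface, if the arm or the gripper's body presses on something with over 40 N, if the wrist force passes 120 N, or if a joint passes its speed limit or range.

## Working session

There is one attempt and no reset: what is moved stays moved. The work goes in short steps, Python scripts to look and compute and a tool call to move; the robot and the scene stay as the last step left them, time stands still between calls to the robot, and variables do not carry over. Pictures are saved under pics/ and viewed, at most 10 in all, crops included, and the job is handed in when it is done.

Besides the shell and the picture viewer there is one more tool, called after "Request:" in YAML: its name, and indented under it one key for each argument. jog_arm: Moves the arm, as the interface text tells. Scaled input: -1 to 1 covers 400 mm each way for a shift and 90 degrees each way for a turn. Its arguments: {"type":"object","properties":{"targets":{"type":"array","items":{"type":"array","items":{"type":"number"}}},"fingers":{"type":"number"},"newtons":{"type":"number"}},"required":["targets"]}

```bash
ls; mkdir -p pics
cat > h.py <<'E'
import numpy as np, cv2
from cell import bot, viewer
def cam(n):
    m=viewer.camera_model(n); R=cv2.Rodrigues(np.array(m['rvec'],float))[0]; return m,R,np.array(m['tvec'],float).ravel()
def cloud(n,d):
    m,R,t=cam(n); v,u=np.mgrid[:d.shape[0],:d.shape[1]]
    P=np.stack([(u-m['cx'])/m['fx']*d,(v-m['cy'])/m['fy']*d,d],-1)
    W=(P-t)@R; W[d<=0]=np.nan; return W
def ray(n,rc,z):
    m,R,t=cam(n); p=np.array([(rc[1]-m['cx'])/m['fx'],(rc[0]-m['cy'])/m['fy'],1.])
    o=-R.T@t; dd=R.T@p; return o+dd*(z-o[2])/dd[2]
def proj(n,P):
    m,R,t=cam(n); c=R@np.asarray(P,float)+t; return c[0]/c[2]*m['fx']+m['cx'],c[1]/c[2]*m['fy']+m['cy']
E
python3 - <<'E'
from h import *
for n in ('scene','top'):
    p,d=viewer.camera(n); cv2.imwrite(f'pics/{n}0.png',p[...,::-1]); np.savez(f'{n}0.npz',p=p,d=d)
    W=cloud(n,d)
    for l in ('roll','cup','beaker','spindle','thick_peg','slim_peg','cup_drainer','beaker_drainer','cup_rim','beaker_rim'):
        for r in viewer.mark_of(n,l)[:4]:
            if r['conf']<.25: continue
            a=r['location']; i,j=int(a[0]),int(a[1])
            w=W[i,j] if 0<=i<384 and 0<=j<512 else None
            print(n,l,round(r['conf'],2),np.round(a,0),'depth',np.round(w,3),'z0',np.round(ray(n,a,0),3)[:2])
print(bot.read_state())
E
```

```text
pics
scene roll 0.96 [160. 216.] depth [ 0.354 -0.113  0.03 ] z0 [ 0.327 -0.116]
scene roll 0.93 [185. 216.] depth [ 0.472 -0.109  0.038] z0 [ 0.439 -0.112]
scene roll 0.84 [181. 189.] depth [ 0.439 -0.197  0.031] z0 [ 0.415 -0.202]
scene roll 0.81 [188. 253.] depth [0.477 0.006 0.024] z0 [0.459 0.007]
scene cup 0.65 [169. 151.] depth [ 0.463 -0.297  0.118] z0 [ 0.355 -0.334]
scene beaker 0.74 [197. 197.] depth [ 0.583 -0.156  0.12 ] z0 [ 0.486 -0.174]
scene spindle 0.69 [182. 294.] depth [0.444 0.137 0.011] z0 [0.437 0.141]
scene thick_peg 0.9 [182. 346.] depth [0.478 0.299 0.036] z0 [0.448 0.311]
scene slim_peg 0.66 [222. 312.] depth [0.615 0.177 0.019] z0 [0.602 0.181]
scene slim_peg 0.34 [244. 158.] depth [ 0.668 -0.277  0.016] z0 [ 0.657 -0.279]
scene beaker_drainer 0.66 [236. 196.] depth [ 0.678 -0.158  0.069] z0 [ 0.633 -0.168]
scene beaker_drainer 0.57 [197. 196.] depth [ 0.58  -0.159  0.12 ] z0 [ 0.485 -0.177]
scene beaker_drainer 0.34 [184. 348.] depth [0.482 0.305 0.035] z0 [0.456 0.315]
scene cup_rim 0.72 [198. 151.] depth [ 0.508 -0.31   0.031] z0 [ 0.482 -0.318]
scene c
[... 1255 characters left out ...]
 -2.58563532e-01]), 'dq': array([-2.17990415e-05, -6.88082101e-04, -5.31315571e-04,  2.56206823e-04,
       -1.11023956e-04, -7.27000568e-04]), 'tau': array([ 5.76648144e-04, -3.92103338e+01,  1.88622773e+01,  4.19081211e+00,
       -3.59246214e-04,  3.49855952e-06]), 'tcp_pos': array([ 0.27903544, -0.55923089,  0.24834526]), 'eef_rot': array([[-8.94794232e-01, -4.46478759e-01,  2.25064354e-05],
       [-4.46478760e-01,  8.94794230e-01, -4.79469185e-05],
       [ 1.26865217e-06, -5.29512715e-05, -9.99999999e-01]]), 'wrist_force': array([-0.39541993, -0.72879555,  0.52014303]), 'torque': array([ 0.0032224 , -0.01741188,  0.01206371]), 'finger_force': 0.0, 'gripper_width': 0.08522849754736278}
```

Run:
```python
import cv2,numpy as np
a=cv2.imread('pics/scene0.png')[110:300,100:400]; b=cv2.imread('pics/top0.png')[90:300,100:420]
cv2.imwrite('pics/s1.png',cv2.resize(a,(800,507),interpolation=2)); cv2.imwrite('pics/t1.png',cv2.resize(b,(800,525),interpolation=2))
```

```text
(no output)
```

View pics/s1.png

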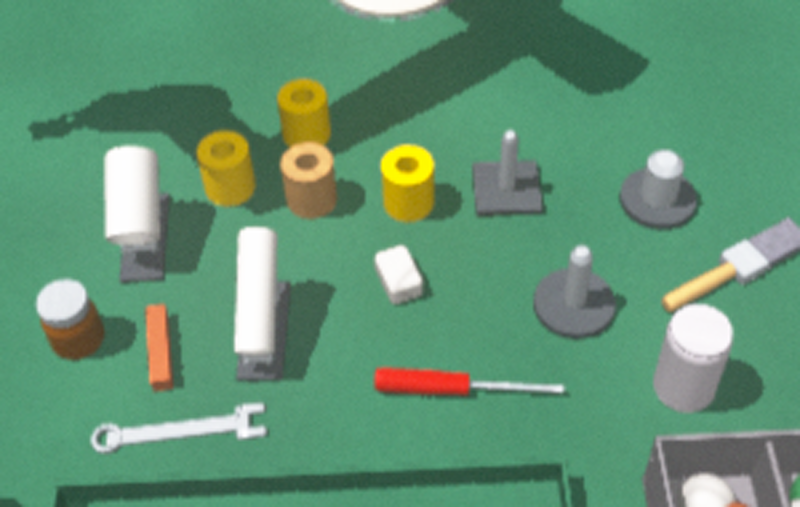

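View pics/t1.png

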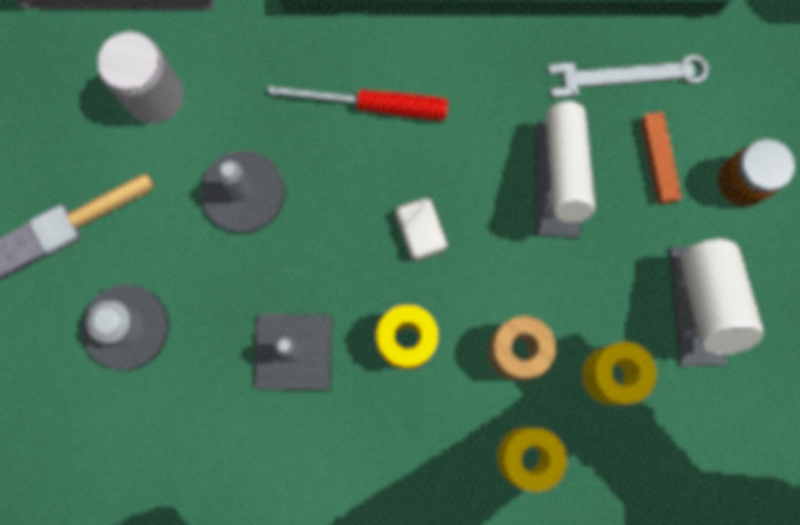

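The look-alikes of the roll, in full scene pixels (col,row), are bright yellow (253,178), dark yellow (185,173), dark yellow (214,152) and brown (216,178). Brown emery matches only the one at (216,178), at about (0.43,-0.10). Next I fit the shapes and make the close crop.

Run:
```python
from h import *
from scipy.optimize import least_squares
D={n:np.load(f'{n}0.npz') for n in('scene','top')}
Ws={n:cloud(n,D[n]['d']).reshape(-1,3) for n in D}
Cs={n:D[n]['p'].reshape(-1,3) for n in D}
def near(n,c,r,z0,z1):
    W=Ws[n]; k=(np.hypot(W[:,0]-c[0],W[:,1]-c[1])<r)&(W[:,2]>z0)&(W[:,2]<z1); return W[k]
def circ(P,c,r,q=None):
    c2,rad=cv2.minEnclosingCircle((P[:,:2]*1000).astype(np.float32)); return np.round(c2,1),round(rad,1),len(P)
for n in D:
    b=near(n,(.55,0),.03,-.05,.05); print(n,'bench z',np.nanmedian(near(n,(.36,.15),.05,-.05,.05)[:,2]))
    print(' roll',circ(near(n,(.425,-.1),.045,.063,.08),0,0))
    for nm,c,h,r in(('thick',(.455,.3),.077,.022),('slim',(.598,.182),.102,.0125),('spindle',(.437,.128),.102,.01)):
        P=near(n,c,.058,.007,.018); print(' ',nm,'base',circ(P,0,0),np.round(P[:,2].mean()*1000,1) if len(P) else '', end=' ')
        if nm=='spindle': print(cv2.minAreaRect((P[:,:2]*1000).astype(np.float32)),end=' ')
        Q=near(n,c,.045,.025,h-.012)
        if len(Q)>4:
            f=least_squares(lambda x:np.hypot(Q[:,0]-x[0],Q[:,1]-x[1])-r,c,loss='soft_l1',f_scale=.002); print('post',np.round(f.x*1000,1),len(Q),round(1000*np.abs(f.fun).mean(),1),end=' ')
        T=near(n,c,.045,h-.008,h+.01); print('tip',np.round(T.mean(0)*1000,1) if len(T) else '',len(T))
def cyl(nm,c,r,L,ns):
    P=np.vstack([near(n,c,.085,.04 ,.2) for n in ns])
    def ax(x): 
        return np.array([np.cos(x[4])*np.cos(x[3]),np.cos(x[4])*np.sin(x[3]),-np.sin(x[4])])
    def res(x):
        a=ax(x); d=P-x[:3]; s=d@a; rad=np.linalg.norm(d-s[:,None]*a,axis=1)-r
        s=s; 
        # capped-cylinder sdf
        e=np.abs(s-L/2)-L/2
        out=np.where((rad>0)&(e>0),np.hypot(rad,e),np.maximum(rad,e)); return out
    f=least_squares(res,[c[0]-.045,c[1],.1,0,np.radians(25)],loss='soft_l1',f_scale=.002)
    x=f.x; print(nm,ns,'bottom',np.round(x[:3]*1000,1),'yaw,pitch',np.round(np.degrees(x[3:]),1),'rim',np.round((x[:3]+L*ax(x))*1000,1),len(P),round(1000*np.median(np.abs(res(x))),2))
for ns in(('scene',),('top',),('scene','top')):
    cyl('cup',(.485,-.29),.03,.1,ns); cyl('beaker',(.625,-.16),.021,.13,ns)
p=D['scene']['p'][145:205,175:275]; cv2.imwrite('pics/roll.png',cv2.resize(p,(600,360),interpolation=2)[...,::-1])
for u,v in((216,178),(253,178),(189,173),(214,152)): print((u,v),D['scene']['p'][v-1:v+2,u-1:u+2].mean((0,1)).round())
```

```text
scene bench z -0.0010156712706529815
 roll (array([ 438.7, -110.9]), 31.8, 190)
  thick base (array([462.5, 307.7]), 47.8, 316) 11.0 post [460.1 308.3] 125 1.1 tip [464.6 306.4  73.4] 84
  slim base (array([611.2, 187.1]), 46.1, 475) 11.0 post [631.1 183. ] 117 3.4 tip [613.4 185.7  98. ] 38
  spindle base (array([435.5, 126.9]), 55.9, 387) 10.6 ((436.7506408691406, 126.47848510742188), (80.04474639892578, 83.31228637695312), 89.82808685302734) post [434.4 126.8] 84 1.1 tip [437.5 125.4  98.2] 18
top bench z -0.000332211472036055
 roll (array([ 435.6, -110.2]), 30.9, 379)
  thick base (array([459.5, 308.9]), 46.1, 602) 11.4 post [459.9 309.6] 75 0.4 tip [458.8 308.3  74. ] 189
  slim base (array([608.4, 188.3]), 45.8, 702) 11.4 post [591.3 176.4] 70 3.2 tip [607.9 187.7  99. ] 58
  spindle base (array([434. , 127.8]), 55.1, 827) 11.5 ((433.32806396484375, 128.14105224609375), (79.6990966796875, 80.1800537109375), 0.3359684348106384) post [434.3 128.2] 25 0.2 tip [432.9 127.1  99.2] 40
cup ('scene',) bottom [ 441.1 -306.8   96.6] yaw,pitch [-1. 24.] rim [ 532.5 -308.3   55.9] 743 1.64
beaker ('scene',) bottom [ 567.8 -158.6  102.1] yaw,pitch [-2.  24.8] rim [ 685.8 -162.7   47.6] 680 1.15
cup ('top',) bottom [ 441.  -308.3   97.5] yaw,pitch [ 1.4 24.4] rim [ 532.  -306.    56.2] 1108 0.74
beaker ('top',) bottom [ 567.7 -157.2  102.8] yaw,pitch [-2.3 25. ] rim [ 685.5 -162.    47.9] 751 0.7
cup ('scene', 'top') bottom [ 440.9 -307.9   97.3] yaw,pitch [ 0.7 24.3] rim [ 532.  -306.8   56.1] 1851 1.05
beaker ('scene', 'top') bottom [ 567.6 -157.8  102.5] yaw,pitch [-2.2 24.9] rim [ 685.5 -162.3   47.8] 1431 0.93
(216, 178) [168. 131.  86.]
(253, 178) [240. 222.   0.]
(189, 173) [163. 137.  27.]
(214, 152) [181. 151.   9.]
```

View pics/roll.png

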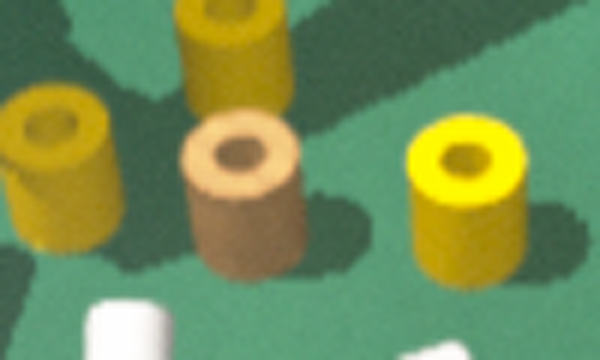

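The crop confirms it: brown roll at its centre (scene pixel ~(216,170)), with yellow look-alikes around it. Moving now.

Request:
jog_arm:
  targets:
    - [0.375, 1, 0, 0, 0, 0.22]
    - [0.375, 1, 0, 0, 0, 0.22]
    - [0.375, 1, 0, 0, 0, 0.22]
    - [0.375, 1, 0, 0, 0, 0.22]
    - [0.375, 1, 0, 0, 0, 0.22]
    - [0.375, 1, 0, 0, 0, 0.22]
    - [0.375, 1, 0, 0, 0, 0.22]
    - [0.375, 1, 0, 0, 0, 0.22]
    - [0.375, 1, 0, 0, 0, 0.22]
    - [0.375, 1, 0, 0, 0, 0.22]
  fingers: 1
  newtons: 40

```text
clock: 2.1
tcp_pos: [0.4302, -0.1567, 0.2487]
eef_rot: [[-0.687, -0.727, 0.001], [-0.727, 0.687, 0.0], [-0.001, -0.001, -1.0]]
wrist_force: [-0.6, -0.6, 0.2]
gripper_width: 0.0859
finger_force: 0.0
```

Request:
jog_arm:
  targets:
    - [0.02, 0.122, 0, 0, 0, 0]
    - [0.02, 0.122, -0.1, 0, 0, 0]
    - [0.02, 0.122, -0.2, 0, 0, 0]
    - [0.02, 0.122, -0.2, 0, 0, 0]
    - [0.02, 0.122, -0.2, 0, 0, 0]

```text
clock: 2.6
tcp_pos: [0.4374, -0.1111, 0.1689]
eef_rot: [[-0.691, -0.723, -0.001], [-0.723, 0.691, -0.001], [0.001, -0.0, -1.0]]
wrist_force: [1.1, 0.3, 0.1]
gripper_width: 0.0855
finger_force: 0.0
```

Run:
```python
from h import *
s=bot.read_state(); print(s['tcp_pos'])
p,d=viewer.camera('wrist'); W=cloud('wrist',d).reshape(-1,3); np.savez('w1.npz',p=p,d=d)
cv2.imwrite('pics/w1.png',p[...,::-1])
k=(np.hypot(W[:,0]-.437,W[:,1]+.11)<.045)&(W[:,2]>.06)&(W[:,2]<.08); P=W[k]
print(len(P),P.mean(0),cv2.minEnclosingCircle((P[:,:2]*1000).astype(np.float32)))
```

```text
[ 0.4373684  -0.11109149  0.16890712]
4762 [ 0.43396837 -0.11022231  0.07007313] ((435.33123779296875, -108.70246124267578), 31.001161575317383)
```

View pics/w1.png

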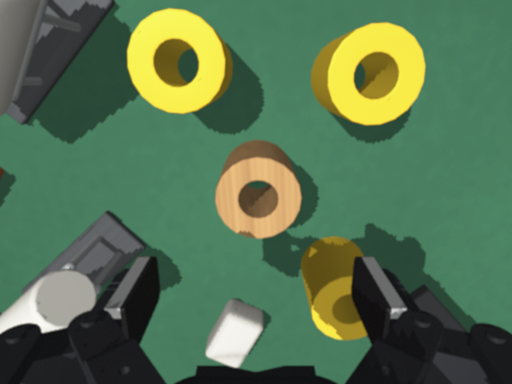

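The wrist view shows the brown roll at pixel (258,195), centred between the fingers and clear of its neighbours. Descending to grip.

Request:
jog_arm:
  targets:
    - [-0.005, 0.003, -0.1, 0, 0, 0]
    - [-0.005, 0.003, -0.2, 0, 0, 0]
    - [-0.005, 0.003, -0.283, 0, 0, 0]
    - [-0.005, 0.003, -0.283, 0, 0, 0]
    - [-0.005, 0.003, -0.283, 0, 0, 0]

```text
clock: 3.15
tcp_pos: [0.4368, -0.1095, 0.0568]
eef_rot: [[-0.69, -0.723, 0.003], [-0.723, 0.69, -0.0], [-0.002, -0.002, -1.0]]
wrist_force: [0.3, -0.5, 0.4]
gripper_width: 0.0854
finger_force: 0.0
```

Request:
jog_arm:
  targets:
    - [0, 0, 0, 0, 0, 0]
    - [0, 0, 0, 0, 0, 0]
    - [0, 0, 0, 0, 0, 0]
    - [0, 0, 0, 0, 0, 0]
    - [0, 0, 0, 0, 0, 0]
    - [0, 0, 0, 0, 0, 0]
  fingers: -1
  newtons: 40

```text
clock: 3.75
tcp_pos: [0.4369, -0.1092, 0.0578]
eef_rot: [[-0.69, -0.724, 0.005], [-0.724, 0.69, 0.0], [-0.004, -0.004, -1.0]]
wrist_force: [-1.3, 0.9, 8.4]
gripper_width: 0.0618
finger_force: 41.9
```

Request:
jog_arm:
  targets:
    - [0, 0, 0.1, 0, 0, 0]
    - [0, 0, 0.2, 0, 0, 0]
    - [0, 0, 0.34, 0, 0, 0]
    - [0, 0.1, 0.34, 0, 0, 0]
    - [0, 0.2, 0.34, 0, 0, 0]
    - [0, 0.3, 0.34, 0, 0, 0]
    - [0, 0.4, 0.34, 0, 0, 0]
    - [0, 0.5, 0.34, 0, 0, 0]
    - [-0.003, 0.592, 0.34, 0, 0, 0]
    - [-0.003, 0.592, 0.34, 0, 0, 0]

```text
clock: 4.75
tcp_pos: [0.4343, 0.1312, 0.1926]
eef_rot: [[-0.687, -0.727, 0.003], [-0.727, 0.687, 0.003], [-0.004, -0.001, -1.0]]
wrist_force: [-0.1, 0.1, -2.2]
gripper_width: 0.0615
finger_force: 45.3
```

```bash
cat > look.py <<'E'
from h import *
import sys
c=np.array([float(sys.argv[1]),float(sys.argv[2])]); 
s=bot.read_state(); print(s['tcp_pos'],s['wrist_force'],s['gripper_width'])
for n in ('wrist','top','scene'):
    p,d=viewer.camera(n); W=cloud(n,d).reshape(-1,3); np.savez(f'{n}_l.npz',p=p,d=d); C=p.reshape(-1,3).astype(int)
    br=(C[:,0]-C[:,2]>40)&(C[:,0]-C[:,1]>15)
    k=br&(np.hypot(W[:,0]-c[0],W[:,1]-c[1])<.06)&(W[:,2]>.0); P=W[k]
    if len(P)<20: print(n,len(P)); continue
    z1=np.percentile(P[:,2],98); T=P[P[:,2]>z1-.006]
    print(n,len(P),'z',np.percentile(P[:,2],[2,98]),'top',cv2.minEnclosingCircle((T[:,:2]*1000).astype(np.float32)), len(T))
    Q=P[P[:,2]<z1-.012]
    if len(Q)>30:
        from scipy.optimize import least_squares
        f=least_squares(lambda x:np.hypot(Q[:,0]-x[0]-x[2]*(Q[:,2]-.12),Q[:,1]-x[1]-x[3]*(Q[:,2]-.12))-.031,[*c,0,0],loss='soft_l1',f_scale=.002); print('  axis at z.12, slopes',f.x.round(4),len(Q))
    cv2.imwrite(f'pics/{n}_l.png',p[...,::-1])
E
python3 look.py .434 .128
```

```text
[0.43427982 0.13119686 0.19257175] [-0.08480788  0.08642035 -2.23560002] 0.061456388099361374
wrist 18600 z [0.1480143  0.20497345] top ((431.5186767578125, 129.40969848632812), 31.34015655517578) 13218
  axis at z.12, slopes [ 0.4318  0.13   -0.0148 -0.004 ] 4448
top 139 z [0.17330178 0.32435209] top ((416.8895568847656, 101.03103637695312), 18.322254180908203) 12
  axis at z.12, slopes [ 0.4386  0.1315 -0.0527 -0.0247] 117
scene 398 z [0.14099685 0.52486411] top ((428.28509521484375, 114.17214965820312), 30.91149139404297) 11
  axis at z.12, slopes [ 0.4316  0.1314  0.0395 -0.1793] 387
```

Request:
jog_arm:
  targets:
    - [0.005, -0.002, 0, 0, 0, 0]
    - [0.005, -0.002, -0.05, 0, 0, 0]
    - [0.005, -0.002, -0.1, 0, 0, 0]
    - [0.005, -0.002, -0.15, 0, 0, 0]
    - [0.005, -0.002, -0.15, 0, 0, 0]

```text
clock: 5.4
tcp_pos: [0.435, 0.1254, 0.1293]
eef_rot: [[-0.693, -0.721, -0.003], [-0.721, 0.693, -0.001], [0.003, 0.001, -1.0]]
wrist_force: [0.6, 0.3, -2.9]
gripper_width: 0.0616
finger_force: 45.3
```

Request:
jog_arm:
  targets:
    - [0, 0, -0.05, 0, 0, 0]
    - [0, 0, -0.1, 0, 0, 0]
    - [0, 0, -0.13, 0, 0, 0]
    - [0, 0, -0.145, 0, 0, 0]
    - [0, 0, -0.15, 0, 0, 0]
    - [0, 0, -0.15, 0, 0, 0]

```text
clock: 6.0
tcp_pos: [0.4364, 0.1268, 0.0718]
eef_rot: [[-0.691, -0.723, 0.001], [-0.723, 0.691, 0.0], [-0.001, -0.0, -1.0]]
wrist_force: [0.3, -0.1, -1.0]
gripper_width: 0.0616
finger_force: 45.3
```

Request:
jog_arm:
  targets:
    - [0, 0, -0.005, 0, 0, 0]
    - [0, 0, -0.01, 0, 0, 0]
    - [0, 0, -0.013, 0, 0, 0]
    - [0, 0, -0.013, 0, 0, 0]

```text
clock: 6.4
tcp_pos: [0.4366, 0.1272, 0.0697]
eef_rot: [[-0.69, -0.724, 0.002], [-0.724, 0.69, 0.001], [-0.002, -0.001, -1.0]]
wrist_force: [-9.6, -0.1, 26.8]
gripper_width: 0.0617
finger_force: 47.8
```

Request:
jog_arm:
  targets:
    - [0, 0, 0.004, 0, 0, 0]
    - [0, 0, 0.004, 0, 0, 0]

```text
clock: 6.6
tcp_pos: [0.4366, 0.1272, 0.0698]
eef_rot: [[-0.69, -0.724, 0.003], [-0.724, 0.69, 0.001], [-0.002, -0.001, -1.0]]
wrist_force: [-4.5, -1.1, 14.1]
gripper_width: 0.0612
finger_force: 46.6
```

Request:
jog_arm:
  targets:
    - [0, 0, 0, 0, 0, 0]
    - [0, 0, 0, 0, 0, 0]
    - [0, 0, 0, 0, 0, 0]
    - [0, 0, 0, 0, 0, 0]
    - [0, 0, 0, 0, 0, 0]
  fingers: 1

```text
clock: 7.1
tcp_pos: [0.4359, 0.1268, 0.0674]
eef_rot: [[-0.691, -0.723, -0.0], [-0.723, 0.691, -0.0], [0.0, 0.0, -1.0]]
wrist_force: [1.2, -0.8, -0.0]
gripper_width: 0.0855
finger_force: 0.0
```

Request:
jog_arm:
  targets:
    - [0, 0, 0.08, 0, 0, 0]
    - [0, 0, 0.18, 0, 0, 0]
    - [0, 0, 0.3, 0, 0, 0]
    - [0, 0, 0.4, 0, 0, 0]
    - [0, 0, 0.4, 0, 0, 0]
    - [0, 0, 0.4, 0, 0, 0]

```text
clock: 7.7
tcp_pos: [0.4358, 0.1269, 0.228]
eef_rot: [[-0.691, -0.723, 0.001], [-0.723, 0.691, 0.002], [-0.002, 0.0, -1.0]]
wrist_force: [0.2, -0.5, -0.6]
gripper_width: 0.0852
finger_force: 0.0
```

```bash
python3 look.py .434 .128
```

```text
[0.43578432 0.12691493 0.22803395] [ 0.18742468 -0.51501902 -0.60708019] 0.08517646347947656
wrist 3813 z [0.03050854 0.0818572 ] top ((432.69183349609375, 126.63540649414062), 30.768827438354492) 3238
  axis at z.12, slopes [ 0.4338  0.127   0.0166 -0.0028] 491
top 265 z [0.01165512 0.35234318] top ((418.56988525390625, 99.92422485351562), 20.09062385559082) 14
  axis at z.12, slopes [0.4534 0.1395 0.3285 0.1618] 248
scene 433 z [0.01844628 0.26035555] top ((427.2926025390625, 118.03501892089844), 33.676998138427734) 9
  axis at z.12, slopes [ 0.4351  0.1245 -0.0108  0.0005] 424
```

View pics/scene_l.png

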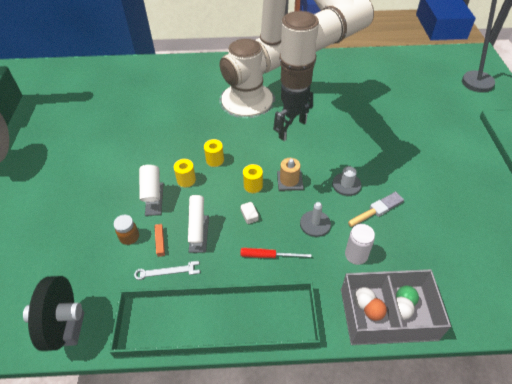

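The scene view shows the brown roll seated on the spindle at (290,173), tip showing through, and everything else in place. Going to the cup.

Request:
jog_arm:
  targets:
    - [0, -0.12, 0.06, 0, 0, -0.09]
    - [0, -0.24, 0.06, 0, 0, -0.18]
    - [0, -0.36, 0.06, 0, 0, -0.27]
    - [0, -0.48, 0.06, 0, 0, -0.36]
    - [-0.01, -0.6, 0.06, 0, 0, -0.45]
    - [-0.02, -0.72, 0.06, 0, 0, -0.514]
    - [-0.03, -0.84, 0.06, 0, 0, -0.514]
    - [-0.03, -0.96, 0.06, 0, 0, -0.514]
    - [-0.03, -1, 0.06, 0, 0, -0.514]
    - [-0.03, -1, 0.06, 0, 0, -0.514]

```text
clock: 8.85
tcp_pos: [0.423, -0.2751, 0.2492]
eef_rot: [[-1.0, 0.003, -0.004], [0.003, 1.0, 0.001], [0.004, 0.001, -1.0]]
wrist_force: [0.4, -1.0, -0.4]
gripper_width: 0.0851
finger_force: 0.0
```

Request:
jog_arm:
  targets:
    - [0, 0, 0, 0, -0.09, 0]
    - [0, -0.05, 0, 0, -0.18, 0]
    - [0, -0.085, 0, 0, -0.27, 0]
    - [0, -0.085, 0, 0, -0.333, 0]
    - [0, -0.085, 0, 0, -0.333, 0]
    - [0, -0.085, 0, 0, -0.333, 0]
    - [0, -0.085, 0, 0, -0.333, 0]

```text
clock: 9.55
tcp_pos: [0.4245, -0.3067, 0.2513]
eef_rot: [[-0.867, -0.003, 0.498], [-0.003, 1.0, 0.001], [-0.498, -0.001, -0.867]]
wrist_force: [-0.2, -0.1, -0.5]
gripper_width: 0.0855
finger_force: 0.0
```

```bash
python3 -c "
from h import *
s=bot.read_state(); print(s['tcp_pos'],s['q'],s['eef_rot'])"
```

```text
[ 0.42445147 -0.30668539  0.25130085] [-0.45697344  0.05815437 -0.38158148 -0.35516372 -0.6868     -0.88582752] [[-8.67117540e-01 -2.63316798e-03  4.98096616e-01]
 [-2.57879271e-03  9.99996357e-01  7.97118434e-04]
 [-4.98096900e-01 -5.93292547e-04 -8.67121172e-01]]
```

Request:
jog_arm:
  targets:
    - [0.02, -0.002, -0.12, 0, 0, 0]
    - [0.04, -0.002, -0.24, 0, 0, 0]
    - [0.055, -0.002, -0.295, 0, 0, 0]
    - [0.08, -0.002, -0.34, 0, 0, 0]
    - [0.105, -0.002, -0.385, 0, 0, 0]
    - [0.13, -0.002, -0.425, 0, 0, 0]
    - [0.13, -0.002, -0.425, 0, 0, 0]
    - [0.13, -0.002, -0.425, 0, 0, 0]

```text
clock: 10.35
tcp_pos: [0.4763, -0.3075, 0.0812]
eef_rot: [[-0.867, -0.003, 0.498], [-0.003, 1.0, 0.001], [-0.498, -0.0, -0.867]]
wrist_force: [0.2, -0.4, 0.1]
gripper_width: 0.0856
finger_force: 0.0
```

Request:
jog_arm:
  targets:
    - [0, 0, 0, 0, 0, 0]
    - [0, 0, 0, 0, 0, 0]
    - [0, 0, 0, 0, 0, 0]
    - [0, 0, 0, 0, 0, 0]
    - [0, 0, 0, 0, 0, 0]
    - [0, 0, 0, 0, 0, 0]
  fingers: -1
  newtons: 40

```text
clock: 10.95
tcp_pos: [0.4758, -0.3075, 0.0829]
eef_rot: [[-0.866, -0.002, 0.501], [-0.002, 1.0, 0.001], [-0.501, -0.0, -0.866]]
wrist_force: [-1.4, 3.6, 6.6]
gripper_width: 0.0604
finger_force: 42.3
```

Request:
jog_arm:
  targets:
    - [0, 0, 0.05, 0, 0, 0]
    - [0, 0, 0.14, 0, 0, 0]
    - [0, 0, 0.24, 0, 0, 0]
    - [0, 0, 0.34, 0, 0, 0]
    - [0, 0, 0.42, 0, 0, 0]
    - [0, 0.1, 0.42, 0, 0.08, 0]
    - [0, 0.2, 0.42, 0, 0.16, 0]
    - [0, 0.3, 0.42, 0, 0.24, 0]
    - [0, 0.4, 0.42, 0, 0.32, 0]
    - [0, 0.5, 0.42, 0, 0.4, 0]

```text
clock: 11.95
tcp_pos: [0.4752, -0.1066, 0.2507]
eef_rot: [[-0.994, -0.001, -0.107], [-0.001, 1.0, -0.001], [0.107, -0.001, -0.994]]
wrist_force: [0.7, -0.5, -0.8]
gripper_width: 0.06
finger_force: 43.1
```

Request:
jog_arm:
  targets:
    - [0, 0.1, 0, 0, 0.08, 0]
    - [0, 0.2, 0, 0, 0.16, 0]
    - [0, 0.3, 0, 0, 0.24, 0]
    - [0, 0.4, 0, 0, 0.322, 0]
    - [0, 0.5, 0, 0, 0.322, 0]
    - [0, 0.6, 0, 0, 0.322, 0]
    - [0, 0.7, 0, 0, 0.322, 0]
    - [0, 0.8, 0, 0, 0.322, 0]
    - [0, 0.9, 0, 0, 0.322, 0]
    - [0, 0.9, 0, 0, 0.322, 0]

```text
clock: 12.95
tcp_pos: [0.4755, 0.256, 0.2489]
eef_rot: [[-0.82, -0.004, -0.573], [-0.005, 1.0, -0.0], [0.573, 0.003, -0.82]]
wrist_force: [-0.4, -0.2, -0.7]
gripper_width: 0.06
finger_force: 43.2
```

```bash
python3 -c "
from h import *
s=bot.read_state(); print(s['tcp_pos'],s['q'],s['eef_rot'],s['gripper_width'])"
```

```text
[0.47551586 0.25596245 0.24888732] [ 0.60415231  0.51921243  0.22804617 -0.33931509 -1.78876626 -2.15679203] [[-8.19829296e-01 -4.38170143e-03 -5.72591239e-01]
 [-5.08738397e-03  9.99986991e-01 -3.68252257e-04]
 [ 5.72585403e-01  2.61108750e-03 -8.19840922e-01]] 0.060029340272242514
```

Request:
jog_arm:
  targets:
    - [-0.03, 0.07, 0, 0, 0, 0]
    - [-0.03, 0.135, -0.05, 0, 0, 0]
    - [-0.03, 0.135, -0.08, 0, 0, 0]
    - [-0.03, 0.135, -0.08, 0, 0, 0]
    - [-0.03, 0.135, -0.08, 0, 0, 0]

```text
clock: 13.45
tcp_pos: [0.4641, 0.3049, 0.2176]
eef_rot: [[-0.819, -0.0, -0.574], [0.0, 1.0, -0.0], [0.574, -0.0, -0.819]]
wrist_force: [-0.1, 0.3, 0.1]
gripper_width: 0.0601
finger_force: 43.2
```

```bash
cat > fit.py <<'E'
from h import *
import sys
from scipy.optimize import least_squares
# args: r L bottomx bottomy bottomz
r,L,*b=map(float,sys.argv[1:6]); b=np.array(b)
s=bot.read_state(); print(s['tcp_pos'].round(4),s['wrist_force'].round(1),s['gripper_width'])
PP={}
for n in ('scene','top'):
    p,d=viewer.camera(n); cv2.imwrite(f'pics/{n}_f.png',p[...,::-1]); W=cloud(n,d).reshape(-1,3); C=p.reshape(-1,3).astype(int)
    q=W-b; k=(np.hypot(q[:,0],q[:,1])<r+.02)&(q[:,2]<.02)&(q[:,2]>-L-.02)&(C.min(1)>115)&(np.ptp(C,axis=1)<45)
    PP[n]=W[k]
for ns in (('scene',),('top',),('scene','top')):
    P=np.vstack([PP[n] for n in ns])
    if len(P)<60: print(ns,len(P)); continue
    ax=lambda x:np.array([x[3],x[4],-1])/np.sqrt(1+x[3]**2+x[4]**2)
    def res(x):
        a=ax(x); D=P-x[:3]; t=D@a; e=np.abs(t-L/2)-L/2; rd=np.linalg.norm(D-t[:,None]*a,axis=1)-r
        return np.where((rd>0)&(e>0),np.hypot(rd,e),np.maximum(rd,e))
    f=least_squares(res,[*b,0,0],loss='soft_l1',f_scale=.002); x=f.x
    print(ns,len(P),'bottom',(x[:3]*1e3).round(1),'tilt deg',np.degrees(x[3:]).round(1),'rim',((x[:3]+L*ax(x))*1e3).round(1),'res',round(1e3*np.median(np.abs(f.fun)),2))
E
python3 fit.py .03 .1 .462 .309 .25
```

```text
[0.4641 0.3049 0.2176] [-0.1  0.3  0.1] 0.060074140737058364
('scene',) 375 bottom [464.3 302.8 254.4] tilt deg [-0.2  1.2] rim [464.  305.  154.4] res 0.88
('top',) 772 bottom [464.7 304.5 255.9] tilt deg [-0.1  1.3] rim [464.5 306.8 155.9] res 0.81
('scene', 'top') 1147 bottom [464.8 304.1 255.8] tilt deg [-0.3  0.9] rim [464.3 305.7 155.8] res 0.91
```

View pics/scene_f.png

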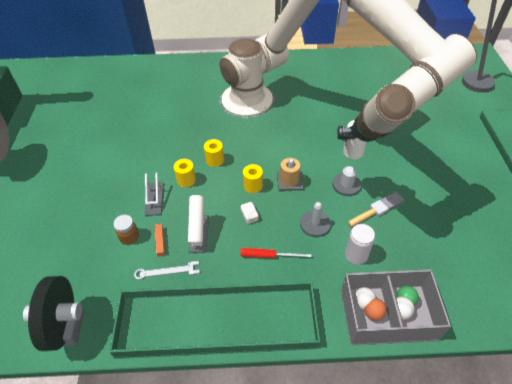

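The scene view shows the cup mouth-down in the gripper at (354,148), next to the thick peg at (347,180). The top fit puts it 4 mm off in x and y, so I correct that while lowering.

Request:
jog_arm:
  targets:
    - [-0.011, 0.0105, 0, -0.01, 0, 0]
    - [-0.011, 0.0105, -0.06, -0.01, 0, 0]
    - [-0.011, 0.0105, -0.12, -0.01, 0, 0]
    - [-0.011, 0.0105, -0.18, -0.01, 0, 0]
    - [-0.011, 0.0105, -0.215, -0.01, 0, 0]
    - [-0.011, 0.0105, -0.25, -0.01, 0, 0]
    - [-0.011, 0.0105, -0.25, -0.01, 0, 0]

```text
clock: 14.25
tcp_pos: [0.4588, 0.3099, 0.1161]
eef_rot: [[-0.818, -0.001, -0.576], [0.009, 1.0, -0.014], [0.576, -0.017, -0.817]]
wrist_force: [0.1, 0.5, -1.2]
gripper_width: 0.06
finger_force: 43.2
```

Request:
jog_arm:
  targets:
    - [0, 0, -0.04, 0, 0, 0]
    - [0, 0, -0.07, 0, 0, 0]
    - [0, 0, -0.09, 0, 0, 0]
    - [0, 0, -0.1, 0, 0, 0]
    - [0, 0, -0.105, 0, 0, 0]
    - [0, 0, -0.105, 0, 0, 0]

```text
clock: 14.85
tcp_pos: [0.4595, 0.3102, 0.0754]
eef_rot: [[-0.819, -0.001, -0.574], [0.008, 1.0, -0.013], [0.574, -0.015, -0.819]]
wrist_force: [-0.1, -0.1, -1.3]
gripper_width: 0.0601
finger_force: 43.2
```

Request:
jog_arm:
  targets:
    - [0, 0, -0.004, 0, 0, 0]
    - [0, 0, -0.008, 0, 0, 0]
    - [0, 0, -0.01, 0, 0, 0]
    - [0, 0, -0.01, 0, 0, 0]

```text
clock: 15.25
tcp_pos: [0.4599, 0.3105, 0.074]
eef_rot: [[-0.82, -0.002, -0.573], [0.006, 1.0, -0.013], [0.573, -0.014, -0.82]]
wrist_force: [-0.2, 1.3, 7.5]
gripper_width: 0.0604
finger_force: 43.2
```

Request:
jog_arm:
  targets:
    - [0, 0, -0.003, 0, 0, 0]
    - [0, 0, -0.003, 0, 0, 0]
    - [0, 0, -0.003, 0, 0, 0]

```text
clock: 15.55
tcp_pos: [0.46, 0.3105, 0.0739]
eef_rot: [[-0.82, -0.003, -0.573], [0.006, 1.0, -0.013], [0.573, -0.014, -0.819]]
wrist_force: [0.2, 0.5, 11.8]
gripper_width: 0.06
finger_force: 43.2
```

```bash
python3 fit.py .03 .1 .46 .309 .112
```

```text
[0.46   0.3105 0.0739] [ 0.2  0.5 11.8] 0.059969849742669716
('scene',) 331 bottom [461.2 311.7 109.2] tilt deg [-1.3 -3.2] rim [459.  306.2   9.4] res 1.49
('top',) 535 bottom [459.8 310.6 111.7] tilt deg [0.3 0.2] rim [460.2 310.9  11.7] res 0.92
('scene', 'top') 866 bottom [460.4 310.3 111.5] tilt deg [-0.2 -1.2] rim [460.  308.2  11.6] res 1.13
```

Request:
jog_arm:
  targets:
    - [0, 0, 0.002, 0, 0, 0]
    - [0, 0, 0.002, 0, 0, 0]
    - [0, 0, 0.002, 0, 0, 0]
    - [0, 0, 0.002, 0, 0, 0]
    - [0, 0, 0.002, 0, 0, 0]
  fingers: 1

```text
clock: 16.15
tcp_pos: [0.4593, 0.3101, 0.0708]
eef_rot: [[-0.819, -0.001, -0.574], [0.008, 1.0, -0.013], [0.574, -0.016, -0.819]]
wrist_force: [0.2, -0.2, -0.8]
gripper_width: 0.0856
finger_force: 0.0
```

Request:
jog_arm:
  targets:
    - [0.03, 0, 0.043, 0, 0, 0]
    - [0.08, 0, 0.115, 0, 0, 0]
    - [0.14, 0, 0.2, 0, 0, 0]
    - [0.18, 0, 0.3, 0, 0, 0]
    - [0.18, 0, 0.4, 0, 0, 0]
    - [0.18, 0, 0.4, 0, 0, 0]

```text
clock: 16.75
tcp_pos: [0.5341, 0.3107, 0.2372]
eef_rot: [[-0.826, -0.001, -0.564], [0.005, 1.0, -0.008], [0.564, -0.01, -0.825]]
wrist_force: [-0.0, 0.5, 0.3]
gripper_width: 0.0854
finger_force: 0.0
```

```bash
python3 fit.py .03 .1 .46 .309 .112
python3 - <<'E'
from h import *
print(bot.read_state()['q'])
D=cv2.imread('pics/scene_f.png'); cv2.imwrite('pics/sc2.png',cv2.resize(D[130:290,110:410],(800,427),interpolation=2))
E
```

```text
[0.5341 0.3107 0.2372] [-0.   0.5  0.3] 0.08537303194726026
('scene',) 722 bottom [459.8 310.8 110.1] tilt deg [ 0.4 -2.1] rim [460.6 307.2  10.1] res 1.36
('top',) 647 bottom [459.7 311.5 111.4] tilt deg [ 0.5 -0.2] rim [460.6 311.1  11.4] res 0.73
('scene', 'top') 1369 bottom [459.8 311.3 111. ] tilt deg [ 0.6 -1.4] rim [460.8 308.9  11.1] res 1.13
[ 0.62439517  0.65767539  0.43625943 -0.34576248 -1.85375826 -2.20998389]
```

View pics/sc2.png

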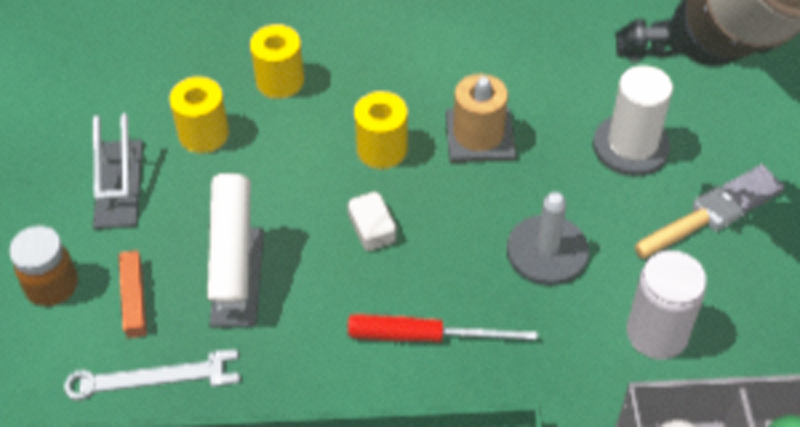

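The scene crop shows the cup straight on the thick peg at crop pixel (640,115), the roll on its spindle at (480,112), and the bystanders unmoved. Next the beaker.

Request:
jog_arm:
  targets:
    - [0, -0.05, 0.05, 0, -0.08, 0]
    - [0, -0.14, 0.08, 0, -0.16, 0]
    - [0, -0.25, 0.08, 0, -0.24, 0]
    - [0, -0.36, 0.08, 0, -0.32, 0]
    - [0, -0.47, 0.08, 0, -0.4, 0]
    - [0, -0.58, 0.08, 0, -0.48, 0]
    - [0, -0.69, 0.08, 0, -0.56, 0]
    - [0.02, -0.8, 0.08, 0, -0.64, 0]
    - [0.04, -0.9, 0.08, 0, -0.72, 0]
    - [0.06, -1, 0.08, 0, -0.722, 0]

```text
clock: 17.85
tcp_pos: [0.5435, -0.0933, 0.2522]
eef_rot: [[-0.876, 0.013, 0.482], [0.006, 1.0, -0.016], [-0.482, -0.011, -0.876]]
wrist_force: [1.1, -0.6, -1.0]
gripper_width: 0.0856
finger_force: 0.0
```

Request:
jog_arm:
  targets:
    - [0, -0.1, 0, 0, 0, 0]
    - [0, -0.17, 0, 0, 0, 0]
    - [0, -0.17, 0, 0, 0, 0]
    - [0, -0.17, 0, 0, 0, 0]
    - [0, -0.17, 0, 0, 0, 0]

```text
clock: 18.35
tcp_pos: [0.5548, -0.1572, 0.2619]
eef_rot: [[-0.867, 0.013, 0.497], [0.007, 1.0, -0.012], [-0.498, -0.007, -0.867]]
wrist_force: [-0.1, -0.5, 0.5]
gripper_width: 0.0851
finger_force: 0.0
```

Run:
```python
from h import *
s=bot.read_state(); R=s['eef_rot']; y=np.radians(-2.2); p=np.radians(60)
z=np.array([np.cos(p)*np.cos(y),np.cos(p)*np.sin(y),-np.sin(p)]); yy=np.array([-np.sin(y),np.cos(y),0]); T=np.c_[np.cross(yy,z),yy,z]
print(s['tcp_pos'],s['q'].round(2),'turn',cv2.Rodrigues(T@R.T)[0].ravel()/(np.pi/2),'shift',(np.array([.6068,-.1593,.084])-s['tcp_pos'])/.4)
```

```text
[ 0.55475101 -0.15724126  0.26186607] [ 0.01  0.09 -0.47  0.04 -0.49 -1.63] turn [ 0.00452066 -0.00192694 -0.01643459] shift [ 0.13012248 -0.00514686 -0.44466516]
```

Request:
jog_arm:
  targets:
    - [0.02, -0.003, -0.12, 0.004, -0.002, -0.016]
    - [0.04, -0.003, -0.24, 0.004, -0.002, -0.016]
    - [0.055, -0.004, -0.315, 0.004, -0.002, -0.016]
    - [0.08, -0.004, -0.36, 0.004, -0.002, -0.016]
    - [0.105, -0.004, -0.4, 0.004, -0.002, -0.016]
    - [0.13, -0.004, -0.445, 0.004, -0.002, -0.016]
    - [0.13, -0.004, -0.445, 0.004, -0.002, -0.016]
    - [0.13, -0.004, -0.445, 0.004, -0.002, -0.016]

```text
clock: 19.15
tcp_pos: [0.6096, -0.1673, 0.091]
eef_rot: [[-0.871, 0.024, 0.491], [0.032, 0.999, 0.008], [-0.491, 0.023, -0.871]]
wrist_force: [-0.6, -0.2, 0.8]
gripper_width: 0.0855
finger_force: 0.0
```

Request:
jog_arm:
  targets:
    - [0, 0, 0, 0, 0, 0]
    - [0, 0, 0, 0, 0, 0]
    - [0, 0, 0, 0, 0, 0]
    - [0, 0, 0, 0, 0, 0]
    - [0, 0, 0, 0, 0, 0]
    - [0, 0, 0, 0, 0, 0]
    - [0, 0, 0, 0, 0, 0]
    - [0, 0, 0, 0, 0, 0]
  fingers: -1
  newtons: 40

```text
clock: 19.95
tcp_pos: [0.6109, -0.1675, 0.0935]
eef_rot: [[-0.868, 0.024, 0.496], [0.032, 0.999, 0.008], [-0.496, 0.023, -0.868]]
wrist_force: [-2.4, 5.0, 4.7]
gripper_width: 0.0397
finger_force: 40.0
```

Run:
```python
from h import *
s=bot.read_state(); print(s['q'].round(3),s['tau'].round(1))
```

```text
[-0.024  0.412 -0.481 -0.124 -0.16  -1.46 ] [ -2.6 -31.9  12.1   2.8   0.8   0. ]
```

Request:
jog_arm:
  targets:
    - [0, 0, 0, 0, 0, 0]
    - [0, 0, 0, 0, 0, 0]
    - [0, 0, 0, 0, 0, 0]
    - [0, 0, 0, 0, 0, 0]
    - [0, 0, 0, 0, 0, 0]
    - [0, 0, 0, 0, 0, 0]
  fingers: 1

```text
clock: 20.55
tcp_pos: [0.6099, -0.1683, 0.0912]
eef_rot: [[-0.87, 0.025, 0.492], [0.033, 0.999, 0.008], [-0.492, 0.023, -0.87]]
wrist_force: [-0.7, 0.4, 0.3]
gripper_width: 0.0855
finger_force: 0.0
```

Request:
jog_arm:
  targets:
    - [-0.05, 0, 0.087, 0, 0, 0]
    - [-0.1, 0, 0.174, 0, 0, 0]
    - [-0.13, 0, 0.27, 0, 0.08, 0]
    - [-0.13, 0, 0.37, 0, 0.112, 0]
    - [-0.13, 0, 0.4, 0, 0.112, 0]
    - [-0.13, 0, 0.4, 0, 0.112, 0]
    - [-0.13, 0, 0.4, 0, 0.112, 0]

```text
clock: 21.25
tcp_pos: [0.557, -0.168, 0.25]
eef_rot: [[-0.943, 0.029, 0.331], [0.034, 0.999, 0.008], [-0.331, 0.019, -0.944]]
wrist_force: [0.1, 0.6, -0.3]
gripper_width: 0.0856
finger_force: 0.0
```

Run:
```python
from h import *
from scipy.optimize import least_squares
PP={}
for n in ('scene','top','wrist'):
    p,d=viewer.camera(n); W=cloud(n,d).reshape(-1,3); C=p.reshape(-1,3).astype(int); cv2.imwrite(f'pics/{n}_b.png',p[...,::-1])
    k=(abs(W[:,0]-.63)<.085)&(abs(W[:,1]+.16)<.035)&(W[:,2]>.04)&(W[:,2]<.15)&(C.min(1)>90)&(np.ptp(C,axis=1)<45); PP[n]=W[k]
r,L=.021,.13
ax=lambda x:np.array([np.cos(x[4])*np.cos(x[3]),np.cos(x[4])*np.sin(x[3]),-np.sin(x[4])])
for ns in (['scene'],['top'],['wrist'],['scene','top']):
    P=np.vstack([PP[n] for n in ns])
    if len(P)<60: print(ns,len(P)); continue
    def res(x):
        a=ax(x); D=P-x[:3]; t=D@a; e=np.abs(t-L/2)-L/2; rd=np.linalg.norm(D-t[:,None]*a,axis=1)-r
        return np.where((rd>0)&(e>0),np.hypot(rd,e),np.maximum(rd,e))
    f=least_squares(res,[.568,-.158,.1,-.04,.436],loss='soft_l1',f_scale=.002); x=f.x
    print(ns,len(P),(x[:3]*1e3).round(1),np.degrees(x[3:]).round(1),round(1e3*np.median(abs(f.fun)),2))
s=bot.read_state(); R=s['eef_rot']; y=np.radians(-2.2); p=np.radians(70)
z=np.array([np.cos(p)*np.cos(y),np.cos(p)*np.sin(y),-np.sin(p)]); yy=np.array([-np.sin(y),np.cos(y),0]); T=np.c_[np.cross(yy,z),yy,z]
b=np.array([.5677,-.1578,.1035]); G=b+.045*ax([0,0,0,y,np.radians(25)])+.002*z
print(s['tcp_pos'],s['q'].round(2),'turn',cv2.Rodrigues(T@R.T)[0].ravel()/(np.pi/2),'G',G,'shift',(G-s['tcp_pos'])/.4)
```

```text
['scene'] 683 [ 568.7 -158.1  102.3] [-2.1 25.1] 1.08
['top'] 285 [ 569.  -156.6  102.9] [-2.5 25.4] 0.71
['wrist'] 4318 [ 566.4 -154.9  102.5] [-2.1 24.9] 0.27
['scene', 'top'] 968 [ 568.7 -158.2  102.3] [-1.8 25.1] 0.97
[ 0.55691381 -0.16808682  0.24902028] [-0.02  0.18 -0.32 -0.02 -0.74 -1.57] turn [-0.01206528 -0.0086571  -0.00612528] G [ 0.60913733 -0.15939186  0.08260279] shift [ 0.13055878  0.02173739 -0.41604372]
```

Request:
jog_arm:
  targets:
    - [0.03, 0.022, -0.1, -0.012, -0.009, -0.006]
    - [0.065, 0.022, -0.2, -0.012, -0.009, -0.006]
    - [0.08, 0.022, -0.28, -0.012, -0.009, -0.006]
    - [0.1, 0.022, -0.335, -0.012, -0.009, -0.006]
    - [0.12, 0.022, -0.385, -0.012, -0.009, -0.006]
    - [0.131, 0.022, -0.416, -0.012, -0.009, -0.006]
    - [0.131, 0.022, -0.416, -0.012, -0.009, -0.006]
    - [0.131, 0.022, -0.416, -0.012, -0.009, -0.006]

```text
clock: 22.2
tcp_pos: [0.6103, -0.1594, 0.0848]
eef_rot: [[-0.938, 0.038, 0.346], [0.035, 0.999, -0.013], [-0.346, -0.0, -0.938]]
wrist_force: [0.3, 0.6, -0.4]
gripper_width: 0.0857
finger_force: 0.0
```

Run:
```python
from h import *
s=bot.read_state(); print(s['tcp_pos'],s['q'].round(3))
```

```text
[ 0.61027313 -0.15938999  0.08481937] [ 0.008  0.441 -0.451  0.05  -0.326 -1.661]
```

Request:
jog_arm:
  targets:
    - [0, 0, -0.003, 0, 0, 0]
    - [0, 0, -0.003, 0, 0, 0]
    - [0, 0, -0.003, 0, 0, 0]
    - [0, 0, -0.003, 0, 0, 0]
    - [0, 0, -0.003, 0, 0, 0]
    - [0, 0, -0.003, 0, 0, 0]
    - [0, 0, -0.003, 0, 0, 0]
    - [0, 0, -0.003, 0, 0, 0]
  fingers: -1
  newtons: 40

```text
clock: 23.0
tcp_pos: [0.6109, -0.1589, 0.0852]
eef_rot: [[-0.937, 0.037, 0.348], [0.035, 0.999, -0.013], [-0.348, -0.0, -0.937]]
wrist_force: [-3.5, 4.8, 6.9]
gripper_width: 0.0411
finger_force: 40.2
```

Request:
jog_arm:
  targets:
    - [0, 0, 0.05, 0, 0, 0]
    - [0, 0, 0.14, 0, 0, 0]
    - [0, 0, 0.24, 0, 0, 0]
    - [0, 0, 0.34, 0, 0, 0]
    - [0, 0, 0.44, 0, 0, 0]
    - [0, 0.08, 0.46, 0.003, 0.08, 0]
    - [0, 0.16, 0.46, 0.006, 0.16, 0]
    - [0, 0.25, 0.46, 0.009, 0.24, 0]
    - [0, 0.34, 0.46, 0.012, 0.32, 0]
    - [0, 0.43, 0.46, 0.015, 0.4, 0]

```text
clock: 24.0
tcp_pos: [0.6102, 0.0139, 0.2684]
eef_rot: [[-0.961, 0.038, -0.275], [0.036, 0.999, 0.01], [0.275, -0.0, -0.961]]
wrist_force: [1.0, -0.1, -0.9]
gripper_width: 0.0418
finger_force: 40.7
```

Request:
jog_arm:
  targets:
    - [0, 0.08, 0, 0.003, 0.08, 0]
    - [0, 0.16, 0, 0.006, 0.16, 0]
    - [0, 0.24, 0, 0.009, 0.24, 0]
    - [0, 0.32, -0.02, 0.012, 0.322, 0]
    - [0, 0.4, -0.04, 0.012, 0.322, 0]
    - [0, 0.437, -0.06, 0.012, 0.322, 0]
    - [0, 0.437, -0.06, 0.012, 0.322, 0]
    - [0, 0.437, -0.06, 0.012, 0.322, 0]

```text
clock: 24.8
tcp_pos: [0.6103, 0.1867, 0.2445]
eef_rot: [[-0.71, 0.037, -0.703], [0.027, 0.999, 0.025], [0.704, -0.001, -0.711]]
wrist_force: [-0.5, -0.4, -0.1]
gripper_width: 0.0415
finger_force: 40.8
```

```bash
python3 -c "
from h import *
s=bot.read_state(); print(s['q'].round(2),s['eef_rot'].round(3))"; python3 fit.py .021 .13 .61 .188 .29
```

```text
[ 0.4   0.8   0.66 -0.36 -2.14 -2.09] [[-0.71   0.037 -0.703]
 [ 0.027  0.999  0.025]
 [ 0.704 -0.001 -0.711]]
[0.6103 0.1867 0.2445] [-0.5 -0.4 -0.1] 0.04150928190786726
('scene',) 219 bottom [611.7 186.1 290. ] tilt deg [-1.1 -0.3] rim [609.3 185.5 160. ] res 0.76
('top',) 335 bottom [610.6 187.8 291.1] tilt deg [-0.  -0.9] rim [610.5 185.8 161.1] res 0.89
('scene', 'top') 554 bottom [610.9 187.  290.9] tilt deg [-0.5 -0.7] rim [609.7 185.4 161. ] res 0.85
```

View pics/scene_f.png

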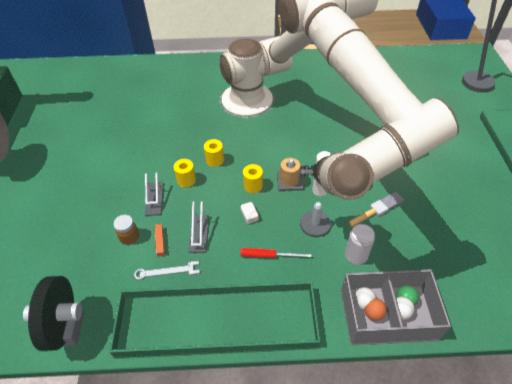

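The scene view shows the beaker mouth-down above the slim peg at (320,175), both drainers empty and everything else still. Lowering past the tip first.

Request:
jog_arm:
  targets:
    - [-0.002, 0.004, 0, 0, 0.005, 0]
    - [-0.002, 0.004, -0.05, 0, 0.005, 0]
    - [-0.002, 0.004, -0.1, 0, 0.005, 0]
    - [-0.002, 0.004, -0.15, 0, 0.005, 0]
    - [-0.002, 0.004, -0.2, 0, 0.005, 0]
    - [-0.002, 0.004, -0.2, 0, 0.005, 0]
    - [-0.002, 0.004, -0.2, 0, 0.005, 0]

```text
clock: 25.6
tcp_pos: [0.6098, 0.1884, 0.1645]
eef_rot: [[-0.704, 0.038, -0.709], [0.028, 0.999, 0.026], [0.71, -0.001, -0.705]]
wrist_force: [0.1, 0.4, -0.3]
gripper_width: 0.0414
finger_force: 40.8
```

```bash
python3 fit.py .021 .13 .609 .188 .209
python3 - <<'E'
from h import *
p,d=viewer.camera('scene'); W=cloud('scene',d).reshape(-1,3); p2,d2=viewer.camera('top'); W=np.vstack([W,cloud('top',d2).reshape(-1,3)])
for x0 in np.arange(.3,.95,.1):
  for y0 in np.arange(.1,.5,.1):
    k=(W[:,0]>x0)&(W[:,0]<x0+.1)&(W[:,1]>y0)&(W[:,1]<y0+.1)&(W[:,2]>.14); 
    if k.sum()>15: print(round(x0,1),round(y0,1),np.percentile(W[k,2],[1,99]).round(3))
E
```

```text
[0.6098 0.1884 0.1645] [ 0.1  0.4 -0.3] 0.041411116329119015
('scene',) 179 bottom [611.9 188.  209.8] tilt deg [-1.5 -0.4] rim [608.4 187.2  79.8] res 0.85
('top',) 275 bottom [611.8 189.3 211.2] tilt deg [-0.7  0.9] rim [610.3 191.3  81.2] res 1.04
('scene', 'top') 454 bottom [611.7 189.  210.8] tilt deg [-1.1 -0.6] rim [609.1 187.5  80.9] res 0.98
0.3 0.1 [0.536 0.582]
0.3 0.2 [0.49  0.585]
0.3 0.3 [0.502 0.585]
0.4 0.1 [0.5   0.582]
0.4 0.2 [0.514 0.573]
0.5 0.1 [0.155 0.544]
0.5 0.2 [0.464 0.546]
0.6 0.1 [0.171 0.3  ]
0.6 0.2 [0.187 0.511]
0.6 0.3 [0.452 0.482]
0.7 0.1 [0.274 0.411]
0.7 0.2 [0.297 0.473]
0.7 0.3 [0.417 0.472]
0.8 0.1 [0.351 0.427]
0.8 0.2 [0.373 0.436]
0.8 0.3 [0.392 0.437]
```

Request:
jog_arm:
  targets:
    - [-0.003, 0, -0.03, 0, -0.01, 0]
    - [-0.003, 0, -0.07, 0, -0.01, 0]
    - [-0.003, 0, -0.11, 0, -0.01, 0]
    - [-0.003, 0, -0.14, 0, -0.01, 0]
    - [-0.003, 0, -0.16, 0, -0.01, 0]
    - [-0.003, 0, -0.168, 0, -0.01, 0]
    - [-0.003, 0, -0.168, 0, -0.01, 0]

```text
clock: 26.5
tcp_pos: [0.6085, 0.189, 0.0962]
eef_rot: [[-0.715, 0.037, -0.698], [0.027, 0.999, 0.026], [0.699, -0.001, -0.715]]
wrist_force: [0.6, -0.0, -1.2]
gripper_width: 0.0414
finger_force: 40.8
```

Request:
jog_arm:
  targets:
    - [0, 0, -0.004, 0, 0, 0]
    - [0, 0, -0.007, 0, 0, 0]
    - [0, 0, -0.007, 0, 0, 0]

```text
clock: 26.8
tcp_pos: [0.6089, 0.1891, 0.0955]
eef_rot: [[-0.716, 0.037, -0.697], [0.026, 0.999, 0.026], [0.697, 0.0, -0.717]]
wrist_force: [0.9, 0.5, 5.9]
gripper_width: 0.0413
finger_force: 41.2
```

Request:
jog_arm:
  targets:
    - [0, 0, -0.003, 0, 0, 0]
    - [0, 0, -0.004, 0, 0, 0]
    - [0, 0, -0.004, 0, 0, 0]

```text
clock: 27.1
tcp_pos: [0.609, 0.1891, 0.0954]
eef_rot: [[-0.717, 0.036, -0.696], [0.025, 0.999, 0.025], [0.697, 0.001, -0.717]]
wrist_force: [2.6, 1.4, 9.7]
gripper_width: 0.0414
finger_force: 41.6
```

```bash
python3 fit.py .021 .13 .609 .188 .142
```

```text
[0.609  0.1891 0.0954] [2.6 1.4 9.7] 0.04137474010194561
('scene',) 162 bottom [609.4 188.8 140.1] tilt deg [-1.2 -1.3] rim [606.8 185.8  10.2] res 1.04
('top',) 237 bottom [609.2 189.5 141.5] tilt deg [-0.7 -0.4] rim [607.6 188.6  11.6] res 0.97
('scene', 'top') 399 bottom [609.2 189.4 141.1] tilt deg [-0.8 -1.3] rim [607.4 186.3  11.2] res 0.98
```

Seated, with the rim at about 11.5 mm. Releasing and backing off along the tool axis.

Request:
jog_arm:
  targets:
    - [0, 0, 0.003, 0, 0, 0]
    - [0, 0, 0.003, 0, 0, 0]
    - [0, 0, 0.003, 0, 0, 0]
    - [0, 0, 0.003, 0, 0, 0]
    - [0, 0, 0.003, 0, 0, 0]
    - [0, 0, 0.003, 0, 0, 0]
  fingers: 1

```text
clock: 27.8
tcp_pos: [0.6083, 0.189, 0.0931]
eef_rot: [[-0.715, 0.037, -0.698], [0.027, 0.999, 0.026], [0.699, -0.0, -0.715]]
wrist_force: [-0.4, -0.9, -0.5]
gripper_width: 0.0858
finger_force: 0.0
```

Request:
jog_arm:
  targets:
    - [0.04, 0, 0.045, 0, 0, 0]
    - [0.1, 0, 0.11, 0, 0, 0]
    - [0.17, 0, 0.19, 0, 0, 0]
    - [0.2, 0, 0.28, 0, 0, 0]
    - [0.2, 0, 0.38, 0, 0, 0]
    - [0.2, 0, 0.4, 0, 0, 0]
    - [0.2, 0, 0.4, 0, 0, 0]

```text
clock: 28.5
tcp_pos: [0.6888, 0.189, 0.2557]
eef_rot: [[-0.719, 0.038, -0.694], [0.026, 0.999, 0.027], [0.695, 0.002, -0.719]]
wrist_force: [-0.4, 0.9, -0.7]
gripper_width: 0.0855
finger_force: 0.0
```

```bash
python3 fit.py .021 .13 .609 .188 .142
python3 - <<'E'
from h import *
D=cv2.imread('pics/scene_f.png'); cv2.imwrite('pics/sc3.png',cv2.resize(D[130:290,110:410],(800,427),interpolation=2))
E
```

```text
[0.6888 0.189  0.2557] [-0.4  0.9 -0.7] 0.0854654751145537
('scene',) 376 bottom [609.  188.3 139. ] tilt deg [-0.4 -0.8] rim [608.2 186.5   9.1] res 0.8
('top',) 224 bottom [609.8 189.6 141.4] tilt deg [-1.7  0.6] rim [606.  191.   11.5] res 0.99
('scene', 'top') 600 bottom [609.4 188.7 141.3] tilt deg [-0.6 -0.9] rim [608.1 186.5  11.4] res 0.92
```

View pics/sc3.png

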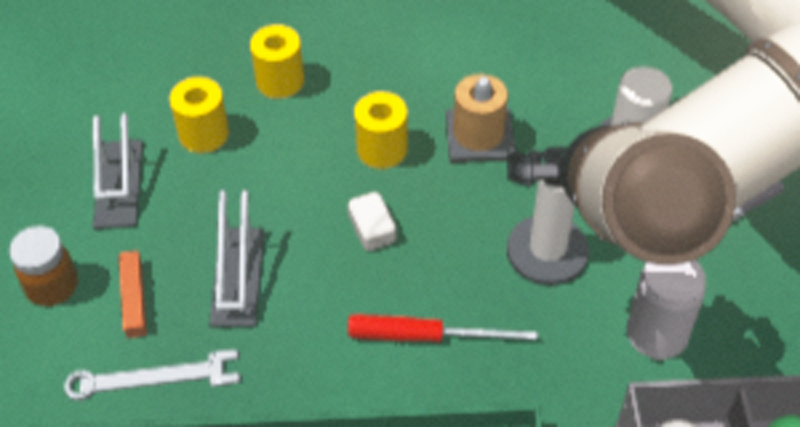

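The crop shows the beaker upright on the slim peg at crop pixel (550,225), the cup on its peg at (640,95) and the roll on the spindle. All three are released, with nothing else moved. Handing in.

```bash
python3 -c "
from cell import bot
print(bot.close_job())"
```

```text
the job is handed in; nothing more can be done
None
```

The emery roll is on the spindle, the wide cup mouth-down on the thick peg and the slim beaker mouth-down on the slim peg, done in that order; each was seated before release, and I handed the job in at about 29 s (it returned no verdict).

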